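# Level the line laser's stand in the stockroom

## Robot

A 6-joint arm with a two-finger parallel gripper is mounted at the origin on the work surface. World frame = base frame: x ahead of the robot, y to its left, z up, the work surface at z = 0. Lengths are in m, angles in degrees, forces in N, time in s.
With the tool pointing down it reaches from about 0.3 to 0.75 m from the base axis. Payload 8.5 kg.
Tool frame: the origin (TCP) lies at the very end of the fingers, on their centre line; the grasp point (between the pads) lies 19 mm behind it (env.grasp_offset is the distance from the TCP to the grasp point, in m); y points along the fingers, z is the direction in which the jaws open and shut, and the axes are right-handed (so a half turn about y gives the same grasp; the last joint's range is limited). The gripper opens to 85 mm and grips with 20 to 120 N. Pads are 22 mm wide; open, the fingers measure 114 mm over their backs; the gripper's body (76 mm by 85 mm) begins 54 mm behind the grasp point. The pads swing forward as they close: fully open they stand 13 mm farther back than shut.
Start: joints at [-86.247, 21.807, 74.336, -0, 83.858, -12.336], TCP at [0.152, -0.528, 0.231] pointing down, gripper open.
Joint ranges: [-178.18, 178.18], [-50.72, 133.34], [12.68, 142.11], [-81.47, 261.47], [9.98, 163.14], [-165.26, 165.26]. Speed limits (degrees/s): [136.94, 136.94, 180, 180, 180, 180].

## Interface

Orientations are given as a 3x3 rotation matrix whose columns are the frame's x, y, z axes.
In Python, from rig import env gives the robot as it stands. The module is installed in compiled form; this text tells all that it offers.
- The arm moves only by the shell command python3 -m pendant 'ROWS' [FORCE]. ROWS is JSON, a list of rows, each a list of 3 entries, a list of its own where there are three numbers: the shift along the world's x, y, z as a fraction of full scale, then the turn about the world's z as a fraction of full scale, then the opening, from 0 (shut) to 1 (fully open). A call has 1 to 12 rows; each row shifts and turns the commanded pose from where the row before left it; what a row does not reach is not made up. Full scale, the value 1, is 30 mm for a shift and 5 degrees for a turn. A row lasts 1/12 s, in which the tool goes at most 41.7 mm and 7.16 degrees, less where a joint would pass 70% of its speed; a pose out of reach is approached as far as the arm can. A call with a number of a shift or a turn outside -1 to 1 is refused whole. A call with a gripper value outside its range is refused whole. The fingers move at their own pace and stop on an object; FORCE is the grip in N (left out, the last holds). Time passes only in rows, so rows that do not move let the fingers close. It gives the time, the measured TCP pose, the force and the opening at its end, in the units of the state.
- env.observe(): the state, without advancing time (a new reading comes with each control period).
- env.get_image(name): name is "scene" or "top"; returns (picture, depth): 420x560x3 uint8, red, green, blue; 420x560 float32, m along the optical axis (not along the pixel's ray), 0 where there is no reading.
- env.camera_model(name): a dict with "camera_matrix" (3x3 intrinsics, pixels), "R" (3x3) and "t" (3): a world point X has camera coordinates R X + t. Camera axes: x right, y down, z forward; pixel columns grow to the right and rows downward; lengths in m; the calibration is good to about 2 mm. A picture is of the moment at which its call begins. camera_model takes no time and is no camera call.
- env.close_job(): hands the job in, once; it reports no verdict.
The state is a dict: "time_s": time; "q": joint angles; "qvel": joint speeds; "joint_efforts": joint torques, N m; "position": TCP position; "tool_rot": TCP orientation; "ft_force": force on the tool from outside, world axes, zero at the start; "wrist_torque": the same for the moment, N m; "grip_width": finger opening in m.
Only numpy, scipy, OpenCV 4.12 (cv2) and the standard library are available. Lean on these libraries where they do the work, as an engineer would, in place of code of your own. Each camera call takes 0.05 s, during which the arm holds its last target.

## Task

The line laser for marking out the new shelves stands crooked: turn the knob of the stand that carries the laser until its platform sits level, then let go. Leave the empty spare stand as it is.

Things in the scene. Friction and masses are not known exactly. Their poses are not given: they have to be found in the camera images.
- plate (a joint): Tilt (rad) of the platform that carries the laser: 0 level, negative when its free edge, beside the knob, is low (it starts so, by 0.12 to 0.26). Turning that stand's knob clockwise, seen from above, raises the free edge: 0.2 rad of tilt per 1 rad of knob turn. The gearing holds where it is left. Clockwise travel ends 0.5 rad of knob turn past level.
- knob_grip (a point): Grip point of the black bar knob on the laser's stand, on its upright axis, 118 mm above the table. An upright bar to pinch across, 50 mm long, 14 mm thick, from 93 to 135 mm above the table, stands on a steel disc of radius 26 mm, 8 mm thick. x lies along the bar, y across it, z up; they turn with the knob (about 0.2 N m). Under it a grey gear housing, 70 x 80 mm, top at 85 mm.
- edge (a point): Middle of the free edge, on top, of the laser's aluminium platform (200 x 110 x 8 mm), 40 mm from the knob's axis and 180 mm from the hinge; flush with the gear housing's top (85 mm) when level. The laser, a black box 58 x 62 mm and 69 mm high, stands at the hinged end. Fixed grey base 290 x 140 mm, its knob end towards the robot within 20 degrees; x of this point points from knob to hinge.
- spare_edge (a point): The same point on the platform of the spare stand, which is of the same make and size with its own knob, but has nothing on its platform. It stands to the left or right of the laser's stand, about 0.26 to 0.43 m between centres. Its platform is tilted too and is to be left so.

How it is judged:
By the outcome, as a careful person would: the job done as asked, in the order asked, and still so for the second after the job is handed in, with the robot touching nothing.
It also fails if it takes over 32 s, if anything falls off the work surface, if the arm or the gripper's body presses on something with over 40 N, if the wrist force passes 120 N, or if a joint passes its speed limit or range.

## Working session

There is one attempt and no reset: what is moved stays moved. The work goes in short steps, Python scripts to look and compute and a shell command to move; the robot and the scene stay as the last step left them, time stands still between calls to the robot, and variables do not carry over. Pictures are saved under pics/ and viewed, and the job is handed in when it is done.

```bash
mkdir -p pics; cat > h.py <<'E'
import numpy as np, cv2
from rig import env
def cap(n,tag):
    im,d=env.get_image(n); np.savez(f'{tag}.npz',im=im,d=d)
    cv2.imwrite(f'pics/{tag}.png',im[:,:,::-1]); return im,d
def pts(n,d):
    c=env.camera_model(n);K=np.array(c['camera_matrix']);R=np.array(c['R']);t=np.array(c['t'])
    v,u=np.mgrid[:d.shape[0],:d.shape[1]]
    P=np.stack([(u-K[0,2])/K[0,0]*d,(v-K[1,2])/K[1,1]*d,d],-1)
    return (P-t)@R
E
python3 - <<'E'
from h import *
for n in ('top','scene'):
    cap(n,n+'0'); c=env.camera_model(n); print(n,-np.array(c['R']).T@np.array(c['t']))
print(env.observe())
E
```

```text
top [ 0.42716294 -0.02979876  1.06332424]
scene [ 0.98139162 -0.26883534  0.90315079]
{'time_s': 0.1, 'q': array([-8.62458201e+01,  2.18364845e+01,  7.43774449e+01,  1.61989670e-03,
        8.38597802e+01, -1.23371305e+01]), 'qvel': array([ 0.04837106, -0.03480414, -0.205584  ,  0.05550128, -0.03449251,
        0.04044584]), 'joint_efforts': array([ 3.28160851e-03, -4.49220157e+01, -2.31655097e+01, -2.07173621e-04,
        3.66265289e-03,  4.67439463e-06]), 'position': array([ 0.15241815, -0.52819172,  0.23079704]), 'tool_rot': array([[-9.60822053e-01, -5.61830667e-05,  2.77165979e-01],
       [-2.77165820e-01,  1.28555402e-03, -9.60821240e-01],
       [-3.02329954e-04, -9.99999172e-01, -1.25076068e-03]]), 'ft_force': array([0.43225518, 0.55640233, 0.22487115]), 'wrist_torque': array([ 0.05105372, -0.01200574,  0.0005934 ]), 'grip_width': 0.08521221199330187}
```

View pics/top0.png

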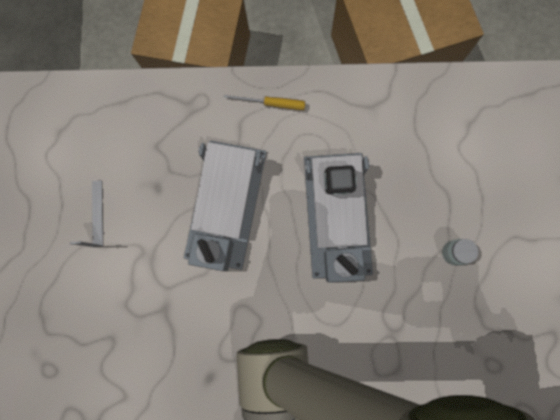

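View pics/scene0.png

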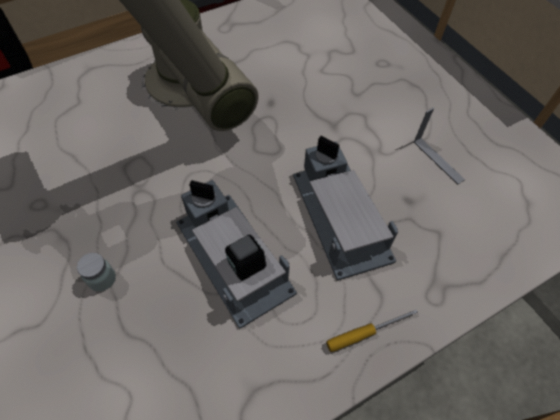

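The laser (black box at top px (341,180)) is on the right-hand stand, with its knob at px (346,265). The spare stand's knob is at (207,250). Next I measure the knob and the plate.

```bash
cat >> h.py <<'E'
def knob(tag,n,box):
    z=np.load(f'{tag}.npz');im,d=z['im'],z['d'];P=pts(n,d)
    m=np.zeros(d.shape,bool);m[box[1]:box[3],box[0]:box[2]]=1
    m&=(d>0)&(im.max(2)<60)&(P[...,2]>0.126)&(P[...,2]<0.145)
    p=P[m]; r=cv2.minAreaRect((p[:,:2]*1000).astype(np.float32))
    c,s=np.linalg.eigh(np.cov(p[:,:2].T)); a=s[:,1]
    b=cv2.boxPoints(r)
    return dict(n=len(p),mean=p.mean(0).round(4),rect=r,axisdeg=np.degrees(np.arctan2(a[1],a[0])))
def plate(tag,n,box,d0=None):
    # aluminium: bright grey, z 0.03..0.11
    z=np.load(f'{tag}.npz');im,d=z['im'],z['d'];P=pts(n,d)
    m=np.zeros(d.shape,bool);m[box[1]:box[3],box[0]:box[2]]=1
    m&=(d>0)&(im.min(2)>110)&(P[...,2]>0.035)&(P[...,2]<0.11)
    m=cv2.erode(m.astype(np.uint8),np.ones((3,3)))>0
    p=P[m]
    for _ in range(6):
        c=p.mean(0);nn=np.linalg.svd(p-c,full_matrices=False)[2][2];nn*=np.sign(nn[2])
        e=abs((p-c)@nn); p=p[e<max(2.5*np.median(e),.0015)]
    r=cv2.minAreaRect((p[:,:2]*1000).astype(np.float32))
    return dict(n=len(p),c=c.round(4),nrm=nn.round(4),tilt=np.arccos(nn[2]).round(4),res=e.mean().round(5),rect=r)
E
python3 - <<'E'
from h import *
print(knob('top0','top',(315,245,380,290)))
print(knob('scene0','scene',(180,170,230,215)))
print(plate('top0','top',(300,150,375,250)))
print(plate('scene0','scene',(185,205,290,310)))
print(plate('top0','top',(185,140,265,240)))
z=np.load('top0.npz');P=pts('top',z['d'])
for uv in [(346,265),(332,258),(358,274),(340,235),(318,210),(340,258),(341,180),(315,275),(365,275)]: print(uv,z['im'][uv[1],uv[0]],P[uv[1],uv[0]].round(3))
E
```

```text
{'n': 156, 'mean': array([ 0.4505, -0.1386,  0.1354]), 'rect': ((451.1182861328125, -138.75564575195312), (47.96990203857422, 13.040580749511719), 44.259429931640625), 'axisdeg': np.float64(45.145622049443816)}
{'n': 152, 'mean': array([ 0.4565, -0.1354,  0.1326]), 'rect': ((454.8258361816406, -136.1322021484375), (48.5621337890625, 14.157302856445312), 47.89353942871094), 'axisdeg': np.float64(46.6625927455099)}
{'n': 2418, 'c': array([ 0.5732, -0.1293,  0.0716]), 'nrm': array([-0.1427, -0.0059,  0.9898]), 'tilt': np.float64(0.1433), 'res': np.float64(0.00109), 'rect': ((590.3496704101562, -132.30113220214844), (194.19708251953125, 104.89775085449219), 2.86112380027771)}
{'n': 1134, 'c': array([ 0.5739, -0.1427,  0.07  ]), 'nrm': array([-0.146 , -0.0101,  0.9892]), 'tilt': np.float64(0.1468), 'res': np.float64(0.00082), 'rect': ((594.5814208984375, -127.73870849609375), (187.5653533935547, 102.87578582763672), 2.560368776321411)}
{'n': 3225, 'c': array([0.6201, 0.1252, 0.0752]), 'nrm': array([-0.1261,  0.0275,  0.9916]), 'tilt': np.float64(0.1294), 'res': np.float64(0.00107), 'rect': ((620.0684814453125, 126.46027374267578), (105.32862854003906, 194.4995880126953), 78.44551086425781)}
(346, 265) [42 43 43] [ 0.45  -0.135  0.136]
(332, 258) [ 96 102 106] [ 0.466 -0.112  0.084]
(358, 274) [73 78 79] [ 0.431 -0.166  0.085]
(340, 235) [163 161 162] [ 0.517 -0.133  0.061]
(318, 210) [140 139 139] [ 0.573 -0.085  0.07 ]
(340, 258) [44 43 42] [ 0.464 -0.123  0.136]
(341, 180) [ 98 100  99] [ 0.622 -0.129  0.152]
(315, 275) [76 79 80] [ 0.431 -0.077  0.019]
(365, 275) [75 77 75] [ 0.429 -0.192  0.014]
```

```bash
python3 -m pendant '[[[0.7,0.9,0],0.4,1],[[0.7,0.9,0],0.4,1],[[0.7,0.9,0],0.4,1],[[0.7,0.9,0],0.4,1],[[0.7,0.9,0],0.4,1],[[0.7,0.9,0],0.4,1],[[0.7,0.9,0],0.4,1],[[0.7,0.9,0],0.4,1],[[0.7,0.9,0],0.4,1],[[0.7,0.9,0],0.4,1],[[0.7,0.9,0],0.4,1],[[0.7,0.9,0],0.4,1]]'
python3 -m pendant '[[[0.8,0.9,0],0.5,1],[[0.8,0.9,0],0.5,1],[[0,0,0],0,1],[[0,0,0],0,1],[[0,0,0],0,1]]'
```

```text
time_s: 1.1
position: [0.4051, -0.2028, 0.2312]
tool_rot: [[-0.764, -0.0, 0.645], [-0.645, 0.0, -0.764], [0.0, -1.0, -0.0]]
ft_force: [0.6, 0.3, 0.8]
grip_width: 0.0855
time_s: 1.52
position: [0.4521, -0.1505, 0.2311]
tool_rot: [[-0.706, -0.001, 0.708], [-0.708, 0.0, -0.706], [0.0, -1.0, -0.001]]
ft_force: [-0.4, -0.5, -0.6]
grip_width: 0.0853
```

```bash
python3 -m pendant '[[[0.03,0.42,0],0,1],[[0,0,-0.8],0,1],[[0,0,-0.8],0,1],[[0,0,-0.8],0,1],[[0,0,-0.8],0,1],[[0,0,-0.6],0,1],[[0,0,-0.5],0,1],[[0,0,0],0,1],[[0,0,0],0,1]]'
python3 -c "
from h import *
cap('scene','s1');cap('top','t1')"
```

```text
time_s: 2.27
position: [0.4528, -0.1381, 0.1024]
tool_rot: [[-0.707, -0.001, 0.707], [-0.707, 0.001, -0.707], [0.0, -1.0, -0.001]]
ft_force: [-0.4, 0.2, 1.0]
grip_width: 0.0851
```

View pics/s1.png

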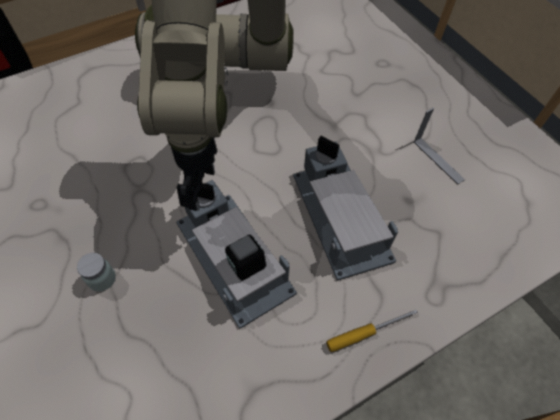

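The fingers straddle the knob at about px (203,190), so I close the grip.

```bash
python3 -m pendant '[[[0,0,-0.08],0,0],[[0,0,0],0,0],[[0,0,0],0,0],[[0,0,0],0,0],[[0,0,0],0,0],[[0,0,0],0,0],[[0,0,0],0,0],[[0,0,0],0,0],[[0,0,0],0,0]]' 50
```

```text
time_s: 3.12
position: [0.4522, -0.1367, 0.1002]
tool_rot: [[-0.706, -0.003, 0.708], [-0.708, 0.002, -0.706], [0.0, -1.0, -0.003]]
ft_force: [-6.9, 5.5, 9.0]
grip_width: 0.0133
```

```bash
python3 -m pendant '[[[0,0,0],-0.5,0],[[0,0,0],-0.5,0],[[0,0,0],-0.5,0],[[0,0,0],-0.5,0],[[0,0,0],-0.5,0],[[0,0,0],-0.5,0],[[0,0,0],-0.5,0],[[0,0,0],-0.5,0],[[0,0,0],-0.5,0],[[0,0,0],-0.5,0],[[0,0,0],0,0],[[0,0,0],0,0]]'
python3 - <<'E'
from h import *
cap('scene','s2');cap('top','t2');print(env.observe()['wrist_torque'])
for t,n,b in (('t2','top',(300,150,375,250)),('s2','scene',(185,205,290,310)),('t1','top',(300,150,375,250)),('s1','scene',(185,205,290,310))): print(plate(t,n,b))
E
```

```text
time_s: 4.12
position: [0.4526, -0.1375, 0.1002]
tool_rot: [[-0.939, -0.001, 0.343], [-0.343, 0.001, -0.939], [0.001, -1.0, -0.001]]
ft_force: [-4.9, 2.1, 6.7]
grip_width: 0.0137
[ 0.23669179  0.6774605  -0.06833202]
{'n': 1584, 'c': array([ 0.5977, -0.1228,  0.0814]), 'nrm': array([-0.0588, -0.004 ,  0.9983]), 'tilt': np.float64(0.059), 'res': np.float64(0.00112), 'rect': ((595.990966796875, -131.97393798828125), (184.150146484375, 104.85638427734375), 2.917003870010376)}
{'n': 991, 'c': array([ 0.6097, -0.1405,  0.0805]), 'nrm': array([-0.0614, -0.0047,  0.9981]), 'tilt': np.float64(0.0616), 'res': np.float64(0.00083), 'rect': ((593.4180908203125, -128.29074096679688), (190.58070373535156, 103.19579315185547), 2.762619972229004)}
{'n': 1567, 'c': array([ 0.6021, -0.1247,  0.0759]), 'nrm': array([-0.1423, -0.0062,  0.9898]), 'tilt': np.float64(0.1429), 'res': np.float64(0.00106), 'rect': ((595.3614501953125, -131.94338989257812), (184.97801208496094, 104.92500305175781), 2.9523799419403076)}
{'n': 667, 'c': array([ 0.6103, -0.1455,  0.0754]), 'nrm': array([-0.1443, -0.0059,  0.9895]), 'tilt': np.float64(0.1449), 'res': np.float64(0.00086), 'rect': ((594.6828002929688, -128.13638305664062), (187.74331665039062, 103.01667785644531), 2.5237538814544678)}
```

View pics/t2.png

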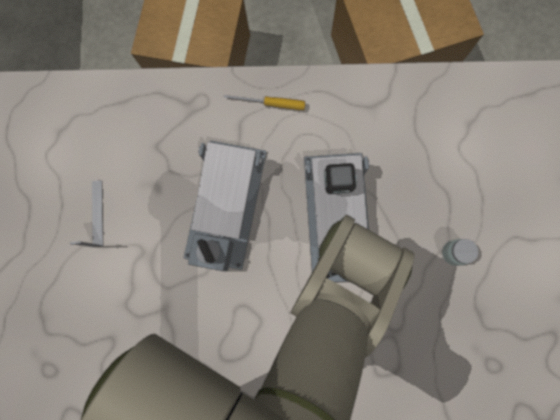

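```bash
python3 -m pendant '[[[0,0,0],-0.5,0],[[0,0,0],-0.5,0],[[0,0,0],-0.5,0],[[0,0,0],-0.5,0],[[0,0,0],-0.5,0],[[0,0,0],-0.5,0],[[0,0,0],-0.2,0],[[0,0,0],0,0],[[0,0,0],0,0],[[0,0,0],0,0]]'
cat > chk.py <<'E'
import sys
from h import *
i=sys.argv[1]
cap('scene','s'+i);cap('top','t'+i)
for t,n,b in (('t'+i,'top',(300,150,375,250)),('s'+i,'scene',(185,205,290,310))):
    r=plate(t,n,b);nn=r['nrm'];c=r['c'];print(r)
    # table bias: plane fit of table points around
    z=np.load(t+'.npz');P=pts(n,z['d']);m=(z['d']>0)&(abs(P[...,2])<.006)&(P[...,0]>.35)&(P[...,0]<.8)&(abs(P[...,1])<.35)&(z['im'].min(2)>100)
    p=P[m];A=np.c_[p[:,:2],np.ones(len(p))];s=np.linalg.lstsq(A,p[:,2],rcond=None)[0]
    print('slope plate',-nn[0]/nn[2],'table slope',s[:2],'table z at plate',s@[.58,-.13,1],'edge z @x=.495',c[2]-(nn[0]*(.495-c[0])+nn[1]*(-.133-c[1]))/nn[2])
E
python3 chk.py 3
```

```text
time_s: 5.05
position: [0.4528, -0.138, 0.1002]
tool_rot: [[-0.997, -0.001, 0.072], [-0.072, -0.001, -0.997], [0.001, -1.0, 0.0]]
ft_force: [-4.2, -0.9, 5.9]
grip_width: 0.0131
{'n': 1470, 'c': array([ 0.5937, -0.1248,  0.0854]), 'nrm': array([-0.0057,  0.0015,  1.    ]), 'tilt': np.float64(0.0059), 'res': np.float64(0.00102), 'rect': ((595.4588623046875, -124.00407409667969), (184.51138305664062, 120.7104263305664), 3.0276567935943604)}
slope plate 0.0057 table slope [ 0.00043665 -0.00030949] table z at plate 0.0006401888590726318 edge z @x=.495 0.08484971000000001
{'n': 1410, 'c': array([ 0.5924, -0.1357,  0.084 ]), 'nrm': array([-0.0059,  0.0014,  1.    ]), 'tilt': np.float64(0.0061), 'res': np.float64(0.00085), 'rect': ((593.4714965820312, -128.24453735351562), (192.23248291015625, 103.56639099121094), 2.714813470840454)}
slope plate 0.0059 table slope [0.00179519 0.00191916] table z at plate -0.000694625512272027 edge z @x=.495 0.08342156
```

```bash
python3 -m pendant '[[[0,0,0],-0.3,0],[[0,0,0],0,0],[[0,0,0],0,0],[[0,0,0],0,0]]'
python3 chk.py 4
```

```text
time_s: 5.48
position: [0.4528, -0.1381, 0.1002]
tool_rot: [[-0.999, -0.001, 0.045], [-0.045, -0.001, -0.999], [0.001, -1.0, 0.001]]
ft_force: [-4.1, -2.0, 4.5]
grip_width: 0.0135
{'n': 1539, 'c': array([ 0.5952, -0.122 ,  0.0857]), 'nrm': array([ 3.4e-03, -1.0e-04,  1.0e+00]), 'tilt': np.float64(0.0035), 'res': np.float64(0.00106), 'rect': ((599.0792236328125, -131.25538635253906), (185.6631317138672, 121.94889831542969), 8.263011932373047)}
slope plate -0.0034 table slope [ 0.00039962 -0.00026191] table z at plate 0.0006382339106166856 edge z @x=.495 0.08603958
{'n': 1536, 'c': array([ 0.5904, -0.1357,  0.0845]), 'nrm': array([-7.0e-04, -1.8e-03,  1.0e+00]), 'tilt': np.float64(0.0019), 'res': np.float64(0.0009), 'rect': ((593.67919921875, -128.32496643066406), (191.0489959716797, 103.51510620117188), 2.657179832458496)}
slope plate 0.0007 table slope [0.00191071 0.0018322 ] table z at plate -0.0006700526989909929 edge z @x=.495 0.08443808
```

```bash
python3 -m pendant '[[[0,0,0],0,1],[[0,0,0],0,1],[[0,0,0],0,1],[[0,0,0],0,1],[[0,0,0],0,1],[[0,0,0],0,1]]'
python3 -m pendant '[[[0,0,0.5],0,1],[[0,0,0.8],0,1],[[0,0,0.8],0,1],[[0,0,0.8],0,1],[[0,0,0.8],0,1],[[0,0,0.5],0,1],[[-0.4,-0.9,0],0,1],[[-0.4,-0.9,0],0,1],[[-0.4,-0.9,0],0,1],[[-0.4,-0.9,0],0,1],[[-0.4,-0.9,0],0,1],[[-0.4,-0.9,0],0,1]]'
python3 -m pendant '[[[-0.4,-0.9,0],0,1],[[-0.4,-0.9,0],0,1],[[-0.4,-0.9,0],0,1],[[0,0,0],0,1],[[0,0,0],0,1],[[0,0,0],0,1]]'
python3 chk.py 5
python3 - <<'E'
from h import *
print(knob('t5','top',(315,245,380,290)))
# explicit region fit, plate interior in world coords, excluding laser
for t,n in (('t5','top'),('s5','scene'),('t0','top')):
    if t=='t0': t='top0'
    z=np.load(t+'.npz');P=pts(n,z['d']);a=np.radians(2.8);u=np.array([np.cos(a),np.sin(a)]);v=np.array([-u[1],u[0]])
    q=P[...,:2]-[.4525,-.138];l=q@u;w=q@v
    m=(z['d']>0)&(l>.05)&(l<.225)&(abs(w)<.045)&(P[...,2]>.05)&(P[...,2]<.1)&~((l>.13)&(abs(w)<.04))
    p=P[m];L=l[m];W=w[m];A=np.c_[L-.04,W,np.ones(len(L))];Z=p[:,2]
    for _ in range(4):
        s=np.linalg.lstsq(A,Z,rcond=None)[0];e=abs(A@s-Z);k=e<.003;A,Z=A[k],Z[k]
    g=(z['d']>0)&(l>-.03)&(l<.03)&(abs(w)>.028)&(abs(w)<.037)&(P[...,2]>.07)&(P[...,2]<.1)
    print(t,len(Z),'slope',s[0],'edge z',s[2],'housing z',np.median(P[...,2][g]),g.sum())
for t in('top0','t5'): print(plate(t,'top',(185,140,265,235)))
E
```

```text
time_s: 6.08
position: [0.4534, -0.1378, 0.0999]
tool_rot: [[-0.999, 0.0, 0.045], [-0.045, 0.0, -0.999], [-0.0, -1.0, -0.0]]
ft_force: [0.0, -0.2, 0.0]
grip_width: 0.0838
time_s: 7.08
position: [0.3805, -0.301, 0.2259]
tool_rot: [[-0.999, 0.0, 0.045], [-0.045, 0.0, -0.999], [-0.0, -1.0, -0.0]]
ft_force: [0.3, 0.2, 0.6]
grip_width: 0.0852
time_s: 7.58
position: [0.3454, -0.3803, 0.2258]
tool_rot: [[-0.999, -0.0, 0.045], [-0.045, 0.001, -0.999], [0.0, -1.0, -0.001]]
ft_force: [0.7, 0.4, -0.0]
grip_width: 0.0855
{'n': 2247, 'c': array([ 0.5675, -0.1291,  0.0858]), 'nrm': array([ 0.0041, -0.0014,  1.    ]), 'tilt': np.float64(0.0043), 'res': np.float64(0.00098), 'rect': ((588.76708984375, -132.2523193359375), (199.04232788085938, 104.86504364013672), 2.757503032684326)}
slope plate -0.0041 table slope [ 0.00035386 -0.00031454] table z at plate 0.0006201267294931986 edge z @x=.495 0.08609179
{'n': 773, 'c': array([ 0.6031, -0.1191,  0.0844]), 'nrm': array([-1.e-04, -6.e-03,  1.e+00]), 'tilt': np.float64(0.006), 'res': np.float64(0.00078), 'rect': ((613.1047973632812, -127.20425415039062),
[... 503 characters left out ...]
e 0.00040201005656159146 edge z 0.08448826657147017 housing z 0.08378303478235707 195
top0 1497 slope 0.14542430725783506 edge z 0.05993248419543775 housing z 0.08544667554333454 234
{'n': 3183, 'c': array([0.6212, 0.1253, 0.0753]), 'nrm': array([-0.1264,  0.0273,  0.9916]), 'tilt': np.float64(0.1296), 'res': np.float64(0.00107), 'rect': ((620.6152954101562, 126.34847259521484), (105.32862854003906, 193.38333129882812), 78.44551086425781)}
{'n': 3226, 'c': array([0.6212, 0.1257, 0.0753]), 'nrm': array([-0.1266,  0.0287,  0.9915]), 'tilt': np.float64(0.1301), 'res': np.float64(0.00112), 'rect': ((620.3285522460938, 126.26904296875), (106.50311279296875, 193.75650024414062), 78.4159164428711)}
```

View pics/t5.png

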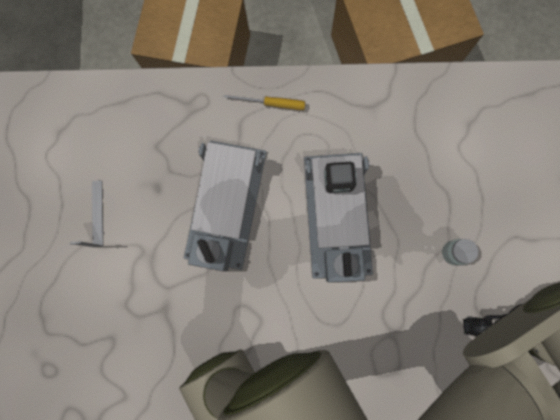

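The plate is level within about 3 mrad, the gripper is clear, and the spare stand hasn't changed. I'm handing the job in.

```bash
python3 -c "
from rig import env
print(env.close_job())"
```

```text
the job is handed in; nothing more can be done
None
```

I turned the knob on the laser's stand about 42.5° clockwise until its platform sat level, then let go, backed the arm away and handed the job in. That took about 7.7 s of robot time.

**Level:** After release, the platform's slope read −0.002 rad in the top view and +0.0004 rad in the scene view. It started at about 0.145 rad, free edge low. The free edge is about 0.6–0.7 mm above the housing top in both views. That would put it up to about 3 mrad past level, and I left it there.

**A check that disagreed:** a cruder plane fit of the platform gave 4–6 mrad in total. Its mask may have caught nearby surfaces, or too little of the platform.

**Spare stand:** it has not moved. Its tilt read 0.130 rad both before and after.

**Forces:** while gripping the knob, the wrist force readings stayed under about 13 N, and they were near zero after release.

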